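# Push the post box locks home, widest door first

## Task

Three post box doors in their frames lie face up on the mailroom bench. With a fingertip, push each one's brass lock gently in until it is fully home: first the wide door's, then the square one's, last the narrow one's. Do not pick up or shift the doors, and leave the other things on the bench alone.

Things in the scene. Friction and masses are not known exactly. Their poses are not given: they have to be found in the camera images.
- wide_unit: the wide post box unit (the widest): a dark grey metal door in its frame, lying loose on the bench face up, 120 mm along its x, 190 mm along its y, its face 40 mm above the bench, about 0.85 kg. Origin at the centre of its underside, z up. In the middle of the face is a brass push lock in a steel collar; a D-shaped pull (to +x) and a red name card (to -x) lie nearly flat on the face, nothing on it but the lock stands higher than 45 mm above the bench
- wide_lock_top (a point): centre of the flat top of the wide unit's push lock, a round brass plunger 20 mm across in a 30 mm steel collar (collar top 44 mm above the bench); the top is 56 to 58 mm above the bench at the start, 48 mm when the lock is fully in, still 4 mm proud of the collar
- wide_lock (a joint): how far the wide unit's lock plunger is pushed in, straight down: 0 to 0.002 m at the start, 0.010 m fully in against its stop. It slides stiffly (about 4 N, a little more when pushed fast) and stays where it is left; there is no spring
- square_unit: the square post box unit (as wide as it is long): a dark grey metal door in its frame, lying loose on the bench face up, 120 mm along its x, 120 mm along its y, its face 40 mm above the bench, about 0.65 kg. Origin at the centre of its underside, z up. In the middle of the face is a brass push lock in a steel collar; a D-shaped pull (to +x) and a red name card (to -x) lie nearly flat on the face, nothing on it but the lock stands higher than 45 mm above the bench
- square_lock_top (a point): centre of the flat top of the square unit's push lock, a round brass plunger 20 mm across in a 30 mm steel collar (collar top 44 mm above the bench); the top is 56 to 58 mm above the bench at the start, 48 mm when the lock is fully in, still 4 mm proud of the collar
- square_lock (a joint): how far the square unit's lock plunger is pushed in, straight down: 0 to 0.002 m at the start, 0.010 m fully in against its stop. It slides stiffly (about 4 N, a little more when pushed fast) and stays where it is left; there is no spring
- narrow_unit: the narrow post box unit (the narrowest): a dark grey metal door in its frame, lying loose on the bench face up, 120 mm along its x, 70 mm along its y, its face 40 mm above the bench, about 0.45 kg. Origin at the centre of its underside, z up. In the middle of the face is a brass push lock in a steel collar; a D-shaped pull (to +x) and a red name card (to -x) lie nearly flat on the face, nothing on it but the lock stands higher than 45 mm above the bench
- narrow_lock_top (a point): centre of the flat top of the narrow unit's push lock, a round brass plunger 20 mm across in a 30 mm steel collar (collar top 44 mm above the bench); the top is 56 to 58 mm above the bench at the start, 48 mm when the lock is fully in, still 4 mm proud of the collar
- narrow_lock (a joint): how far the narrow unit's lock plunger is pushed in, straight down: 0 to 0.002 m at the start, 0.010 m fully in against its stop. It slides stiffly (about 4 N, a little more when pushed fast) and stays where it is left; there is no spring
- rubber_stamp_mid (a point): bystander: wooden hand stamp standing upright, foot 36 x 60 mm, 76 mm tall; the point is on its axis half-way up
- padlock_mid (a point): bystander: brass padlock lying flat, body 46 x 42 x 18 mm, shackle to its +x; the point is the centre of its body
- parcel_mid (a point): bystander: small cardboard parcel, 90 x 130 x 50 mm; the point is its centre
- screwdriver_grip (a point): bystander: screwdriver lying on the bench; the point is the middle of its handle
Things that resemble listed ones, but are neither listed nor needed, are in the scene too. Leave any orange look-alike of the narrow_unit alone. What is shaped like the square_unit but green is not meant.

How it is judged:
On the way, in this order (a step that is already met when the one before it is completed fails the run):
1. the wide unit's lock is fully in, the other two still out (value of joint wide_lock above 0.0085 m and value of joint each of square_lock, narrow_lock below 0.005 m), for 0.2 s.
2. then the square unit's lock is fully in, the narrow one still out (value of joint each of wide_lock, square_lock above 0.0085 m and value of joint narrow_lock below 0.005 m), for 0.2 s.
3. last the narrow unit's lock is fully in (value of joint each of wide_lock, square_lock, narrow_lock above 0.0085 m), for 0.2 s.
At the end, for the whole second after the job is handed in: all three locks pushed in to within 1.5 mm of their stops, the three units lying flat and at rest within 20 mm of where they were, the bystanders within 20 mm of where they were (all of step 3 and distance of each of wide_unit, square_unit, narrow_unit, rubber_stamp_mid, padlock_mid, parcel_mid, screwdriver_grip from where it was at the start of the episode below 0.02 m and angle between each of wide_unit, square_unit, narrow_unit's own z axis and vertical below 0.05 rad and linear speed of each of wide_unit, square_unit, narrow_unit below 0.02 m/s); the robot touches nothing.
It fails at once if a lock is pushed in (more than 5 mm) before the one that comes before it is fully in ((value of joint square_lock above 0.005 m and value of joint wide_lock below 0.0085 m) or (value of joint narrow_lock above 0.005 m and value of joint square_lock below 0.0085 m)).
It fails at once if a unit is pressed harder than 30 N (contact force between any of the arm, the fingers and wide_unit above 30 N or contact force between any of the arm, the fingers and square_unit above 30 N or contact force between any of the arm, the fingers and narrow_unit above 30 N).
It fails at once if a unit is lifted, tipped or shifted (height (world z) of any of wide_unit, square_unit, narrow_unit above 0.008 m or angle between any of wide_unit, square_unit, narrow_unit's own z axis and vertical above 0.12 rad or distance of any of wide_unit, square_unit, narrow_unit from where it was at the start of the episode above 0.02 m).
It fails at once if a bystander is disturbed (distance of any of rubber_stamp_mid, padlock_mid, parcel_mid, screwdriver_grip from where it was at the start of the episode above 0.02 m).
It also fails if it takes over 54 s, if anything falls off the work surface, if the arm or the gripper's body presses on something with over 40 N, if the wrist force passes 120 N, or if a joint passes its speed limit or range.

## Robot

A 6-joint arm with a two-finger parallel gripper is mounted at the origin on the work surface. World frame = base frame: x ahead of the robot, y to its left, z up, the work surface at z = 0. Lengths are in m, angles in rad, forces in N, time in s.
With the tool pointing down it reaches from about 0.375 to 0.9 m from the base axis. Payload 3.1 kg.
Tool frame: the origin (TCP) lies at the very end of the fingers, on their centre line; the grasp point (between the pads) lies 19 mm behind it; z points along the fingers, y is the line along which they close (so a half turn about z gives the same grasp; the last joint's range is limited). The gripper opens to 87 mm and grips with 3 to 60 N. Pads are 19 mm wide; open, the fingers measure 117 mm over their backs; the gripper's body (75 mm by 190 mm) begins 51 mm behind the grasp point.
Start: joints at [-1.442, 0.527, 1.433, -0, 1.181, -0.178], TCP at [0.189, -0.596, 0.223] pointing down, gripper open.
Joint ranges: [-3.08, 3.08], [-0.75, 2.2], [0.22, 2.44], [-1.43, 4.57], [0, 2.65], [-2.85, 2.85]. Speed limits (rad/s): [2.79, 2.79, 3.14, 3.14, 3.14, 3.14].

## Interface

Orientations are given as a unit quaternion [x, y, z, w].
In Python, from rig import robot gives the robot as it stands. The module is installed in compiled form; this text tells all that it offers.
- The arm moves only by the tool servo_tool, never from a script. Its argument "rows" is one flat list of numbers, 5 for each row, row after row: the closure, from -1 (fully open) to 1 (shut), so that 0 is half open, then the shift along the tool's x, y, z in m, then the turn about the tool's z in degrees. A call has 1 to 5 rows; each row shifts and turns the commanded pose from where the row before left it, along the tool's axes as they then stand; what a row does not reach is not made up. A row lasts 1/12 s, in which the tool goes at most 41.7 mm and 7.16 degrees, less where a joint would pass 70% of its speed; a pose out of reach is approached as far as the arm can. A call with a gripper value outside its range is refused whole. The fingers move at their own pace and stop on an object; "newtons" is the grip in N (left out, the last holds). Time passes only in rows, so rows that do not move let the fingers close. It gives the time, the measured TCP pose, the force, the opening and the grip force at its end, in the units of the state.
- robot.get_obs(): the state, without advancing time (a new reading comes with each control period).
- robot.camera(name): name is "side" or "top"; returns a dict with "pixels" (400x640x3 uint8, red, green, blue), "intrinsics" (3x3 intrinsics, pixels), "dist" ([k1, k2, p1, p2, k3] as OpenCV has them; the pictures are not rectified), "rvec" (rotation vector, rad) and "tvec" (3), from world to camera coordinates, as OpenCV has them. Camera axes: x right, y down, z forward; pixel columns grow to the right and rows downward; lengths in m; the calibration is good to about 2 mm. A picture is of the moment at which its call begins. There is no depth.
- robot.hand_in(): hands the job in; it is judged then, once.
Trained networks look in a picture, given as the dict that the camera call returned (one of the last four; its "shot" number tells which), for a name from the list of things; names that differ only in an ending like _2 or _b are one class to them, and where a whole thing is asked for, a point or a joint stands for the part that bears it (a point fixed in the world has none). Each returns a list of dicts, best first, with "score" (0 to 1); they miss things now and then, are a little off and sometimes report something else, mostly with a low value. They report only what shows in the picture. A call takes as long as a camera call. They do not tell look-alikes from the thing itself.
- robot.spot_in(picture, query): "at" ([x, y, z] in m, in world coordinates, good to about 4 mm: the middle of the surface that is visible of it).
- robot.outline_of(picture, query): "region" (400x640 bool, what is visible of it).
- robot.place_of(picture, query): "at" ([x, y, z] in m, in world coordinates, good to about 4 mm: a listed point, or the origin of a listed thing).
The state is a dict: "time": time; "q": joint angles; "joint_velocities": joint speeds; "joint_torque": joint torques, N m; "position": TCP position; "tool_rot": TCP orientation; "ft_force": force on the tool from outside, world axes, zero at the start; "moment": the same for the moment, N m; "grip_width": finger opening in m; "grip_force": force on a finger pad.
Only numpy, scipy, OpenCV 4.12 (cv2) and the standard library are available. Lean on these libraries where they do the work, as an engineer would, in place of code of your own. Each camera call takes 0.05 s, during which the arm holds its last target. There are 200 camera calls.

## Working session

There is one attempt and no reset: what is moved stays moved. The work goes in short steps, Python scripts to look and compute and a tool call to move; the robot and the scene stay as the last step left them, time stands still between calls to the robot, and variables do not carry over. Pictures are saved under pics/ and viewed, at most 10 in all, crops included, and the job is handed in when it is done.

Besides the shell and the picture viewer there is one more tool, called after "Request:" as name(argument=value, ...) on one line, values as JSON. servo_tool: Moves the arm, as the interface text tells. Its arguments: {"type":"object","properties":{"rows":{"type":"array","items":{"type":"number"}},"newtons":{"type":"number"}},"required":["rows"]}

```bash
mkdir -p pics; python3 - <<'E'
from rig import robot
import cv2,numpy as np
o=robot.get_obs(); print(o['time'],o['position'],o['tool_rot'],o['ft_force'],o['grip_width'])
for n in ['top','side']:
    p=robot.camera(n); cv2.imwrite(f'pics/{n}0.png',p['pixels'][:,:,::-1])
    for q in ['wide_unit','square_unit','narrow_unit','wide_lock_top','square_lock_top','narrow_lock_top','rubber_stamp_mid','padlock_mid','parcel_mid','screwdriver_grip']:
        R=cv2.Rodrigues(p['rvec'])[0]
        for d in robot.place_of(p,q):
            a=np.array(d['at'])
            px=cv2.projectPoints(a.reshape(1,3),p['rvec'],p['tvec'],p['intrinsics'],np.array(p['dist']))[0].ravel()
            print(n,q,round(d['score'],2),a.round(3),px.round())
E
```

```text
0.0 [ 0.1892779  -0.59488177  0.2215639 ] [ 9.88182729e-01  1.53276585e-01  3.20343272e-05 -1.08699804e-03] [ 0.18638536  0.04206154 -0.37817814] 0.08723753584007324
top wide_unit 0.63 [ 0.586 -0.005 -0.001] [321. 177.]
top square_unit 0.6 [0.276 0.438 0.002] [178. 278.]
top square_unit 0.59 [0.561 0.212 0.003] [252. 186.]
top narrow_unit 0.7 [ 0.281 -0.372  0.   ] [442. 274.]
top narrow_unit 0.64 [ 0.517 -0.212 -0.002] [388. 199.]
top wide_lock_top 0.45 [ 0.583 -0.002  0.057] [320. 175.]
top square_lock_top 0.61 [0.279 0.441 0.053] [171. 279.]
top square_lock_top 0.55 [0.559 0.213 0.057] [249. 184.]
top narrow_lock_top 0.63 [ 0.283 -0.372  0.058] [447. 275.]
top narrow_lock_top 0.43 [ 0.521 -0.208  0.054] [389. 195.]
top rubber_stamp_mid 0.7 [ 0.768 -0.192  0.036] [381. 117.]
top padlock_mid 0.68 [0.769 0.029 0.012] [310. 119.]
top parcel_mid 0.82 [0.549 0.46  0.028] [170. 189.]
top parcel_mid 0.16 [0.56  0.214 0.056] [249. 184.]
top screwdriver_grip 0.78 [ 0.477 -0.431  0.014] [460. 210.]
side wide_unit 0.61 [ 0.58  -0.004  0.005] [306. 196.]
side square_unit 0.61 [ 0.56   0.211 -0.002] [270. 241.]
side square_unit 0.61 [ 0.281  0.441 -0.004] [290. 346.]
side narrow_unit 0.92 [ 0.279 -0.372 -0.001] [434. 173.]
side narrow_unit 0.71 [ 0.519 -0.21  -0.003] [355. 170.]
side wide_lock_top 0.42 [ 0.584 -0.003  0.058] [305. 186.]
side square_lock_top 0.55 [0.279 0.441 0.059] [289. 338.]
side square_lock_top 0.44 [0.557 0.212 0.058] [269. 231.]
side narrow_lock_top 0.58 [ 0.277 -0.374  0.058] [438. 162.]
side narrow_lock_top 0.41 [ 0.522 -0.213  0.058] [355. 158.]
side rubber_stamp_mid 0.7 [ 0.769 -0.199  0.036] [300. 136.]
side rubber_stamp_mid 0.21 [ 0.587 -0.002  0.059] [304. 185.]
side padlock_mid 0.71 [0.766 0.028 0.01 ] [261. 176.]
side padlock_mid 0.31 [0.58  0.004 0.   ] [305. 198.]
side parcel_mid 0.59 [0.549 0.457 0.027] [216. 293.]
side screwdriver_grip 0.55 [ 0.484 -0.432  0.009] [395. 138.]
```

```bash
python3 - <<'E'
import cv2
a=cv2.imread('pics/top0.png')[90:340,130:530]
cv2.imwrite('pics/top0c.png',cv2.resize(a,(800,500),interpolation=cv2.INTER_CUBIC))
E
```

```text
(no output)
```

View pics/top0c.png

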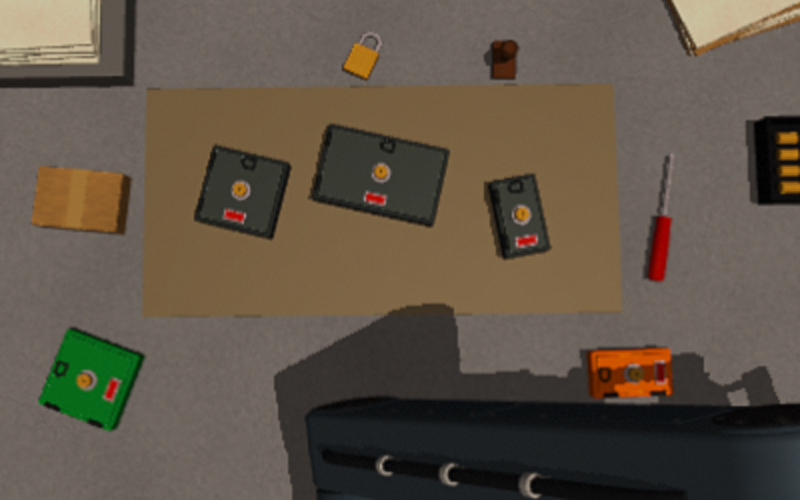

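View pics/side0.png

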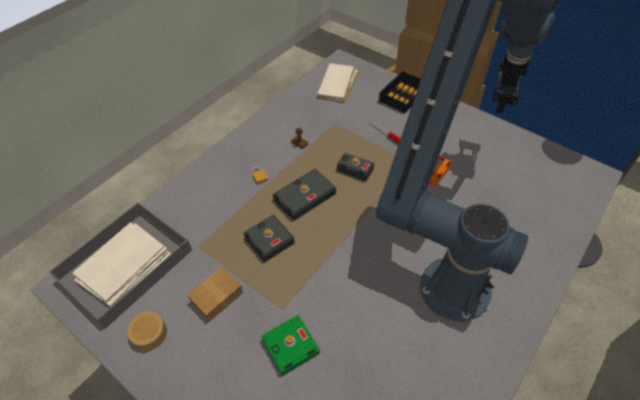

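The wide unit is at (320,176) px, the widest dark grey door. Two things have the square shape: one dark grey at (250,184) and one green at (172,279), so I take the dark grey one. Two have the narrow shape: one dark grey at (390,197) and one orange at (445,275), so again the dark grey one. I'll measure the brass centres and check them in an enlarged crop.

```bash
cat > h.py <<'E'
import cv2,numpy as np
from rig import robot
def ray(p,uv,z):
    K,D=p['intrinsics'],np.array(p['dist']); R=cv2.Rodrigues(np.array(p['rvec']))[0]; t=np.array(p['tvec']).ravel()
    n=cv2.undistortPoints(np.array(uv,float).reshape(1,1,2),K,D).ravel()
    c=-R.T@t; d=R.T@np.r_[n,1]; return c+d*(z-c[2])/d[2]
def go(target):   # target xyz -> shift in tool axes
    from scipy.spatial.transform import Rotation as Ro
    o=robot.get_obs(); return Ro.from_quat(o['tool_rot']).inv().apply(np.array(target)-o['position'])
E
python3 - <<'E'
from h import *
for n,seeds in [('top',[(320,175),(249,184),(389,195)]),('side',[(305,186),(269,231),(355,158)])]:
    p=robot.camera(n); im=p['pixels'][:,:,::-1].copy()
    hsv=cv2.cvtColor(im,cv2.COLOR_BGR2HSV)
    m=cv2.inRange(hsv,(12,110,110),(32,255,255))
    for s in seeds:
        w=np.zeros_like(m); cv2.circle(w,s,8,255,-1); ys,xs=np.nonzero(m&w)
        c=(xs.mean(),ys.mean()); print(n,s,len(xs),np.round(c,1),ray(p,c,.057).round(4))
    if n=='top':
        cr=cv2.resize(im[145:230,220:420],(800,340),interpolation=cv2.INTER_CUBIC); cv2.imwrite('pics/crop.png',cr)
for t in [(.584,-.003,.10),(.559,.212,.1),(.520,-.210,.1)]: print(go(t).round(4))
E
```

```text
top (320, 175) 37 [319.9 175.5] [ 0.5822 -0.0007  0.057 ]
top (249, 184) 36 [249.3 184.2] [0.5578 0.2112 0.057 ]
top (389, 195) 36 [390.8 196.5] [ 0.5167 -0.2117  0.057 ]
side (305, 186) 27 [303.9 186.7] [0.5846 0.0016 0.057 ]
side (269, 231) 31 [267.5 231.3] [0.5596 0.2146 0.057 ]
side (355, 158) 25 [355.4 159.2] [ 0.5189 -0.2094  0.057 ]
[ 0.5556 -0.4452  0.1226]
[ 0.5969 -0.6577  0.1226]
[ 0.4319 -0.2673  0.1226]
```

View pics/crop.png

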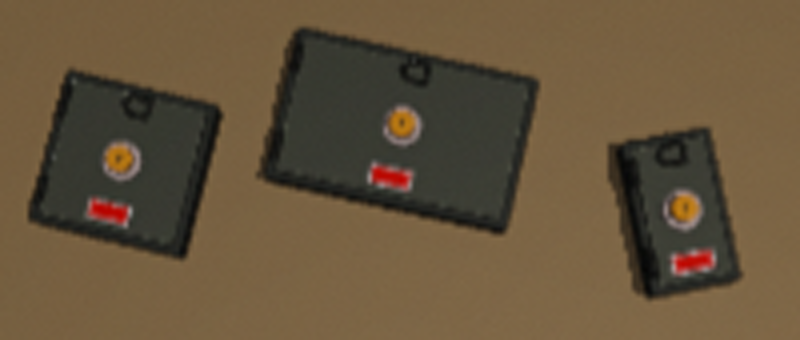

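The crop confirms dark grey doors with the wide lock at crop (402,126), the square at (120,160) and the narrow at (684,208). Both cameras agree with the networks to within 4 mm. I'll move to the wide one with the fingers closed.

Request:
servo_tool(rows=[1,0.0275,-0.0225,0,0,1,0.0275,-0.0225,0,0,1,0.0275,-0.0225,0,0,1,0.0275,-0.0225,0,0,1,0.0275,-0.0225,0,0], newtons=10)

```text
time: 1.62
position: [0.2869, -0.4454, 0.2226]
tool_rot: [0.988, 0.153, 0.0, 0.0]
ft_force: [0.6, -0.3, -0.3]
grip_width: 0.0614
grip_force: 0.0
```

Request:
servo_tool(rows=[1,0.0275,-0.0225,0,0,1,0.0275,-0.0225,0,0,1,0.0275,-0.0225,0,0,1,0.0275,-0.0225,0,0,1,0.0275,-0.0225,0,0])

```text
time: 2.03
position: [0.384, -0.2964, 0.2228]
tool_rot: [0.988, 0.153, 0.0, 0.0]
ft_force: [-0.5, -0.4, 0.5]
grip_width: 0.0281
grip_force: 0.0
```

Request:
servo_tool(rows=[1,0.0275,-0.0225,0,0,1,0.0275,-0.0225,0,0,1,0.0275,-0.0225,0,0,1,0.0275,-0.0225,0,0,1,0.0275,-0.0225,0,0])

```text
time: 2.45
position: [0.4811, -0.1475, 0.2228]
tool_rot: [0.988, 0.153, 0.0, 0.0]
ft_force: [-0.5, -0.8, 0.3]
grip_width: 0.0016
grip_force: 0.0
```

Request:
servo_tool(rows=[1,0.0275,-0.0225,0,0,1,0.0275,-0.0225,0,0,1,0.0275,-0.0225,0,0,1,0.0275,-0.0225,0,0,1,0.0275,-0.0225,0,0])

```text
time: 2.87
position: [0.578, 0.0016, 0.2227]
tool_rot: [0.988, 0.153, 0.0, 0.0]
ft_force: [1.3, -0.1, -0.1]
grip_width: 0.0009
grip_force: 0.0
```

Request:
servo_tool(rows=[1,0,0,0,0,1,0,0,0,0])

```text
time: 3.03
position: [0.5778, 0.0015, 0.2224]
tool_rot: [0.988, 0.155, 0.0, 0.0]
ft_force: [0.3, 0.4, -0.1]
grip_width: 0.0003
grip_force: 0.0
```

```bash
python3 -c "
from h import *
o=robot.get_obs();print(o['q'],go((.5835,0,.07)).round(4))"
```

```text
[-1.90615901e-01  4.63838966e-01  1.55396177e+00 -3.66333760e-04
  1.12360177e+00  1.06876261e+00] [0.005  0.0031 0.1524]
```

Request:
servo_tool(rows=[1,0.001,0.0006,0.03,0,1,0.001,0.0006,0.03,0,1,0.001,0.0006,0.03,0,1,0.001,0.0006,0.03,0,1,0.001,0.0006,0.03,0])

```text
time: 3.45
position: [0.5822, -0.0031, 0.0717]
tool_rot: [0.988, 0.152, -0.0, 0.0]
ft_force: [-0.4, -1.1, -0.4]
grip_width: 0.0005
grip_force: 0.0
```

Request:
servo_tool(rows=[1,0,0,0.003,0,1,0,0,0.002,0,1,0,0,0.002,0,1,0,0,0.002,0,1,0,0,0,0])

```text
time: 3.87
position: [0.5839, -0.0019, 0.0652]
tool_rot: [0.988, 0.153, 0.001, 0.001]
ft_force: [0.0, 0.5, -0.4]
grip_width: 0.0005
grip_force: 0.0
```

```bash
python3 - <<'E'
from h import *
p=robot.camera('side'); im=p['pixels'][:,:,::-1]
cv2.imwrite('pics/s1.png',cv2.resize(im[120:270,200:400],(800,600),interpolation=cv2.INTER_CUBIC))
print(go((.5835,0,.048)).round(4))
E
```

```text
[ 0.0002 -0.0018  0.0171]
```

View pics/s1.png

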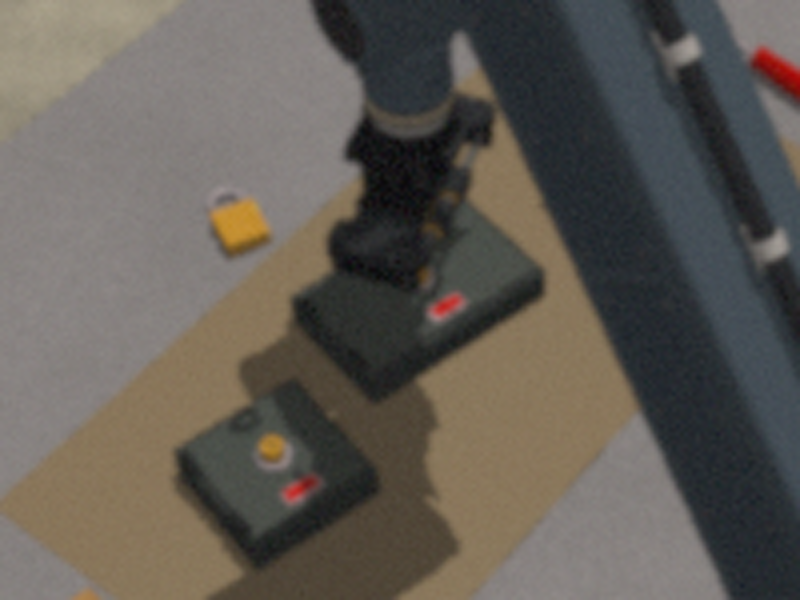

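The gripper stands over the wide lock, with a little brass showing at its tip at crop (425,275). The square lock at crop (272,447) is still out. Pressing slowly.

Request:
servo_tool(rows=[1,0,-0.0015,0.002,0,1,0,0,0.002,0,1,0,0,0.002,0,1,0,0,0.002,0,1,0,0,0.0015,0])

```text
time: 4.33
position: [0.5825, 0.0001, 0.0543]
tool_rot: [0.988, 0.153, 0.0, -0.0]
ft_force: [-0.5, 0.8, 4.1]
grip_width: 0.0006
grip_force: 2.1
```

Request:
servo_tool(rows=[1,0,0,0.001,0,1,0,0,0.001,0,1,0,0,0.001,0,1,0,0,0.001,0])

```text
time: 4.67
position: [0.5826, 0.0001, 0.0501]
tool_rot: [0.988, 0.153, 0.0, -0.0]
ft_force: [-0.1, 1.8, 3.7]
grip_width: 0.0005
grip_force: 2.0
```

Contact holds at about 4 N. I'll take the last 2 mm in small steps.

Request:
servo_tool(rows=[1,0,0,0.0006,0,1,0,0,0.0006,0,1,0,0,0.0004,0])

```text
time: 4.92
position: [0.5825, 0.0001, 0.0484]
tool_rot: [0.988, 0.153, 0.0, -0.0]
ft_force: [-0.6, 1.4, 5.4]
grip_width: 0.0004
grip_force: 3.4
```

Request:
servo_tool(rows=[1,0,0,0.0004,0])

```text
time: 5.0
position: [0.5826, 0.0001, 0.0484]
tool_rot: [0.988, 0.153, 0.0, -0.0]
ft_force: [-1.3, 2.1, 8.9]
grip_width: 0.0001
grip_force: 4.6
```

The stop is reached: z stays at 48.4 mm while the force rises to 9 N. I'll hold briefly, lift, and go over to the square one.

Request:
servo_tool(rows=[1,0,0,0,0,1,0,0,0,0,1,0,0,-0.015,0,1,0,0,-0.02,0,1,0,0,-0.02,0])

```text
time: 5.42
position: [0.5813, -0.0002, 0.1024]
tool_rot: [0.988, 0.153, -0.002, -0.0]
ft_force: [0.4, 0.4, -0.1]
grip_width: 0.0003
grip_force: 0.0
```

Request:
servo_tool(rows=[1,0.006,-0.03,0,0,1,0.006,-0.03,0,0,1,0.006,-0.03,0,0,1,0.006,-0.03,0,0,1,0.006,-0.03,0,0])

```text
time: 5.83
position: [0.5649, 0.1528, 0.1024]
tool_rot: [0.988, 0.153, -0.001, 0.0]
ft_force: [0.7, 0.9, 0.2]
grip_width: 0.0009
grip_force: 0.0
```

Request:
servo_tool(rows=[1,0.006,-0.03,0,0,1,0.006,-0.03,0,0,1,0,0,0,0])

```text
time: 6.08
position: [0.5574, 0.2175, 0.1024]
tool_rot: [0.988, 0.156, -0.0, -0.001]
ft_force: [-0.3, 0.1, -0.7]
grip_width: 0.0006
grip_force: 0.0
```

```bash
python3 - <<'E'
from h import *
o=robot.get_obs();print(o['position'],go((.5585,.2125,.065)).round(4))
p=robot.camera('top')
for q in ['wide_unit','wide_lock_top']:
  print([(d['at'],d['score']) for d in robot.place_of(p,q)][:2])
im=p['pixels'][:,:,::-1]
p=robot.camera('side'); im2=p['pixels'][:,:,::-1]
c=lambda i,x,y:cv2.resize(i[y:y+100,x:x+100],(400,400),interpolation=cv2.INTER_CUBIC)
cv2.imwrite('pics/m2.png',np.hstack([c(im,260,130),c(im2,240,150)]))
E
```

```text
[0.55741412 0.21745547 0.10240336] [-0.0005  0.0051  0.0374]
[([0.5874, -0.0026, 0.0002], 0.75), ([0.5615, 0.2132, -0.0003], 0.33)]
[([0.4742, -0.4318, 0.0102], 0.43), ([0.5839, -0.0007, 0.0461], 0.42)]
```

View pics/m2.png

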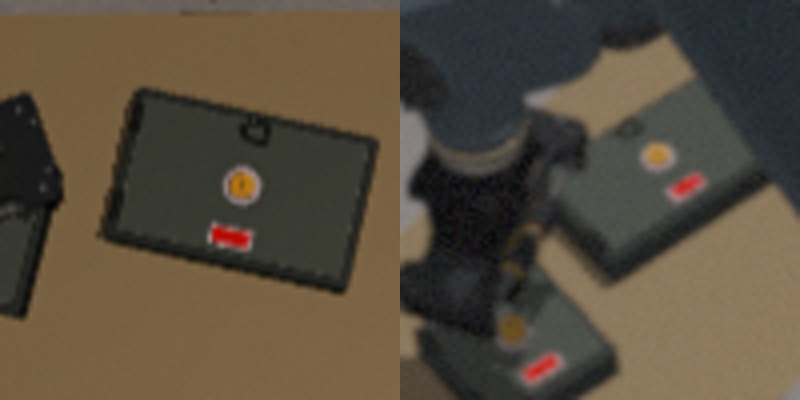

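The wide lock now sits low, centred in its collar in both views (left panel (242,185), right panel (657,155)), and the unit hasn't moved. The gripper is over the square lock, so I descend there.

Request:
servo_tool(rows=[1,0,0.003,0.015,0,1,0,0.002,0.012,0,1,0,0,0.008,0,1,0,0,0.002,0,1,0,0,0.002,0])

```text
time: 6.7
position: [0.56, 0.2072, 0.0632]
tool_rot: [0.988, 0.153, -0.001, 0.0]
ft_force: [-0.3, -0.5, 0.6]
grip_width: 0.0006
grip_force: 0.0
```

Request:
servo_tool(rows=[1,0,0,0.002,0,1,0,0,0.002,0,1,0,0,0.0015,0,1,0,0,0.0015,0,1,0,0,0.0015,0])

```text
time: 7.12
position: [0.5606, 0.2082, 0.056]
tool_rot: [0.988, 0.153, 0.0, 0.0]
ft_force: [-0.2, -0.5, 4.6]
grip_width: 0.0004
grip_force: 2.1
```

Request:
servo_tool(rows=[1,0,0,0.0015,0,1,0,0,0.0015,0,1,0,0,0.001,0,1,0,0,0.001,0,1,0,0,0.001,0])

```text
time: 7.53
position: [0.5606, 0.2082, 0.0497]
tool_rot: [0.988, 0.153, 0.0, -0.0]
ft_force: [-0.1, 0.3, 3.5]
grip_width: 0.0004
grip_force: 2.0
```

Request:
servo_tool(rows=[1,0,0,0.0006,0,1,0,0,0.0006,0,1,0,0,0.0004,0])

```text
time: 7.78
position: [0.5606, 0.2082, 0.0484]
tool_rot: [0.988, 0.153, 0.0, -0.0]
ft_force: [-2.3, 0.6, 8.8]
grip_width: 0.0002
grip_force: 4.8
```

At the stop. I'll hold, lift, and go over to the narrow one.

Request:
servo_tool(rows=[1,0,0,0,0,1,0,0,0,0,1,0,0,-0.015,0,1,0,0,-0.02,0,1,0,0,-0.02,0])

```text
time: 8.2
position: [0.5593, 0.2077, 0.1022]
tool_rot: [0.988, 0.153, -0.002, 0.0]
ft_force: [-0.1, -0.0, 0.5]
grip_width: 0.0004
grip_force: 0.0
```

Request:
servo_tool(rows=[1,-0.014,0.032,0,0,1,-0.014,0.032,0,0,1,-0.014,0.032,0,0,1,-0.014,0.032,0,0,1,-0.014,0.032,0,0])

```text
time: 8.62
position: [0.5414, 0.033, 0.1024]
tool_rot: [0.988, 0.154, -0.0, -0.0]
ft_force: [-0.0, 0.4, 0.7]
grip_width: 0.0004
grip_force: 0.0
```

Request:
servo_tool(rows=[1,-0.014,0.032,0,0,1,-0.014,0.032,0,0,1,-0.014,0.032,0,0,1,-0.014,0.032,0,0,1,-0.014,0.032,0,0])

```text
time: 9.03
position: [0.523, -0.1409, 0.1023]
tool_rot: [0.988, 0.153, -0.0, -0.0]
ft_force: [0.6, 0.4, -0.6]
grip_width: 0.0004
grip_force: 0.0
```

Request:
servo_tool(rows=[1,-0.014,0.032,0,0,1,-0.014,0.032,0,0,1,0,0,0,0,1,0,0,0,0])

```text
time: 9.37
position: [0.5161, -0.2109, 0.1023]
tool_rot: [0.988, 0.151, -0.0, -0.0]
ft_force: [-0.0, 0.2, -0.9]
grip_width: 0.0002
grip_force: 0.0
```

```bash
python3 - <<'E'
from h import *
o=robot.get_obs();print(o['position'],go((.5180,-.2105,.065)).round(4))
p=robot.camera('top')
for q in ['square_unit','square_lock_top']:
  print([(d['at'],d['score']) for d in robot.place_of(p,q)][:3])
im=p['pixels'][:,:,::-1]
p=robot.camera('side'); im2=p['pixels'][:,:,::-1]
c=lambda i,x,y:cv2.resize(i[y:y+120,x:x+120],(400,400),interpolation=cv2.INTER_CUBIC)
cv2.imwrite('pics/m3.png',np.hstack([c(im,210,130),c(im2,245,130)]))
E
```

```text
[ 0.51611238 -0.21088153  0.10230437] [0.0019 0.0002 0.0373]
[([0.2739, 0.4391, 0.0003], 0.79), ([0.5613, 0.2115, 0.0045], 0.72), ([0.5899, -0.0043, 0.0009], 0.24)]
[([0.2805, 0.4415, 0.0532], 0.59), ([0.5617, 0.2141, 0.0039], 0.45), ([0.5598, 0.21, 0.0465], 0.4)]
```

View pics/m3.png

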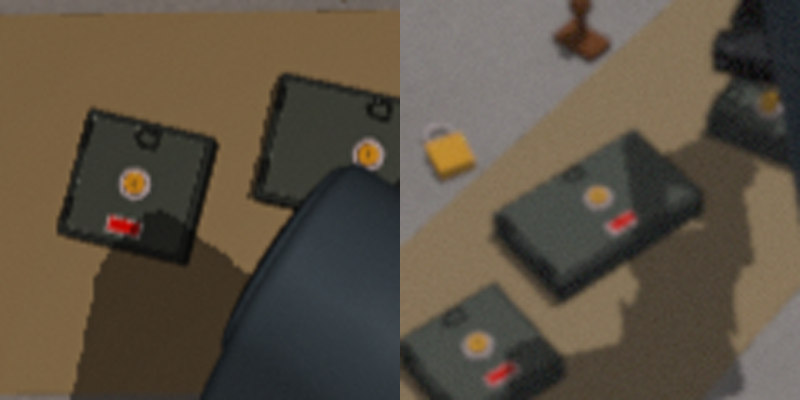

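The square lock is home (left (134,184), right (477,345)), and so is the wide one (right (597,197)). The narrow lock is still out at right (770,100). Descending on it.

Request:
servo_tool(rows=[1,0.002,0,0.015,0,1,0,0,0.012,0,1,0,0,0.008,0,1,0,0,0.002,0,1,0,0,0.002,0])

```text
time: 9.98
position: [0.5184, -0.2071, 0.0636]
tool_rot: [0.988, 0.154, -0.0, -0.0]
ft_force: [-0.4, -0.1, -0.3]
grip_width: 0.0006
grip_force: 0.0
```

Request:
servo_tool(rows=[1,0,0,0.002,0,1,0,0,0.002,0,1,0,0,0.0015,0,1,0,0,0.0015,0,1,0,0,0.0015,0])

```text
time: 10.4
position: [0.5187, -0.2083, 0.056]
tool_rot: [0.988, 0.153, 0.0, 0.0]
ft_force: [-0.6, 0.3, 4.7]
grip_width: 0.0003
grip_force: 2.1
```

Request:
servo_tool(rows=[1,0,0,0.0015,0,1,0,0,0.0015,0,1,0,0,0.001,0,1,0,0,0.001,0,1,0,0,0.001,0])

```text
time: 10.82
position: [0.5187, -0.2083, 0.0495]
tool_rot: [0.988, 0.153, 0.0, 0.0]
ft_force: [-0.2, 0.5, 3.8]
grip_width: 0.0004
grip_force: 2.0
```

Request:
servo_tool(rows=[1,0,0,0.0006,0,1,0,0,0.0006,0,1,0,0,0.0004,0])

```text
time: 11.07
position: [0.5187, -0.2083, 0.0484]
tool_rot: [0.988, 0.153, 0.0, 0.0]
ft_force: [-1.5, 1.0, 11.5]
grip_width: 0.0004
grip_force: 5.5
```

Request:
servo_tool(rows=[1,0,0,0,0,1,0,0,0,0,1,0,0,-0.015,0,1,0,0,-0.035,0,1,0,0,-0.035,0])

```text
time: 11.48
position: [0.5168, -0.2073, 0.1317]
tool_rot: [0.988, 0.153, -0.002, -0.002]
ft_force: [1.2, -0.6, 0.3]
grip_width: 0.0004
grip_force: 0.0
```

Request:
servo_tool(rows=[1,-0.01,0.02,-0.035,0,1,-0.01,0.035,-0.01,0,1,-0.01,0.035,0,0,1,-0.01,0.035,0,0,1,-0.01,0.035,0,0])

```text
time: 11.9
position: [0.5189, -0.3772, 0.1778]
tool_rot: [0.988, 0.153, -0.0, -0.0]
ft_force: [0.1, -0.3, -0.5]
grip_width: 0.0007
grip_force: 0.0
```

Request:
servo_tool(rows=[1,0,0,0,0,1,0,0,0,0])

```text
time: 12.07
position: [0.5185, -0.3777, 0.1768]
tool_rot: [0.988, 0.152, -0.0, -0.0]
ft_force: [-0.6, 1.5, 0.4]
grip_width: 0.0004
grip_force: 0.0
```

```bash
python3 - <<'E'
from h import *
p=robot.camera('top')
for q in ['wide_unit','square_unit','narrow_unit','narrow_lock_top']:
  print(q,[(d['at'],d['score']) for d in robot.place_of(p,q)][:3])
cv2.imwrite('pics/m4.png',cv2.resize(p['pixels'][110:250,220:450,::-1],(800,487),interpolation=cv2.INTER_CUBIC))
E
```

```text
wide_unit [([0.5857, -0.0027, 0.0009], 0.76)]
square_unit [([0.2742, 0.437, 0.0036], 0.86), ([0.5608, 0.2122, 0.0026], 0.57)]
narrow_unit [([0.5171, -0.2084, -0.0027], 0.84)]
narrow_lock_top [([0.549, 0.4585, 0.0267], 0.52)]
```

View pics/m4.png

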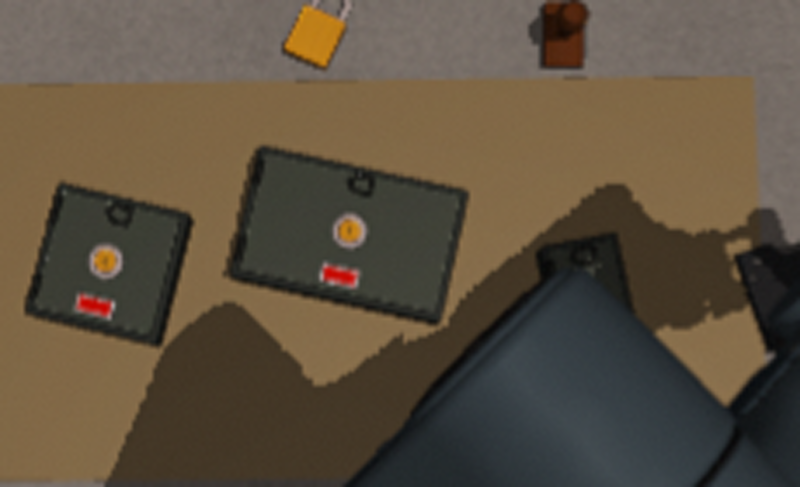

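The wide and square locks sit in their collars at (349,231) and (105,262), and all units are where they were. The arm hides the narrow lock, but it stopped at the same 48.4 mm with the force rising to 11.5 N, so it is home. Handing in.

```bash
python3 -c "
from rig import robot
print(robot.hand_in())"
```

```text
the job is handed in; nothing more can be done
None
```

I pushed all three locks to their stops in order (wide, square, narrow) with at most about 12 N, the arm is clear of everything, and the job is handed in (no verdict returned); the arm hid the narrow lock in the last picture, so its seating rests on the force and height readings.

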